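# Pack the colour-coded kit tray at the soldering bench

## Task

Pack the black kit tray for the next rework job: stand the green-flanged solder spool, the yellow bottle, the light-blue capacitor and the red heat sink upright, each in the middle of the pad of its own colour. Set them down rather than dropping them, tip nothing over, and leave the white-flanged spool and the black capacitor, which are not part of this kit, standing where they are.

Things in the scene. Friction and masses are not known exactly. Their poses are not given: they have to be found in the camera images.
- green_spool_center (a point): solder-wire spool standing on end: a solid silver winding 48 mm across between two thin green flanges 50 mm across, 60 mm tall, 250 g, round about its upright z axis. The point is its centre, 30 mm above its underside. Belongs in the kit.
- yellow_bottle_center (a point): square yellow dispenser bottle, upright: body 44 x 44 mm and 60 mm tall, flat sides along its own x and y, with a steel cap 30 mm across above it (84 mm tall in all), 120 g, rigid. The point is the middle of the square body, 30 mm above its underside; z is up. Belongs in the kit.
- blue_capacitor_center (a point): big electrolytic capacitor standing upright: a plain round can with a light blue sleeve and a silver top, 40 mm across, 60 mm tall, 100 g. The point is its centre, 30 mm above its underside. Belongs in the kit.
- red_heatsink_center (a point): red finned heat sink standing upright: 40 x 40 mm, 60 mm tall, five upright fins lying along its own x (faces of the outer fins look along its y), joined by a web through the middle; it can be gripped across x or across y, 130 g. The point is its centre, 30 mm above its underside; z is up. Belongs in the kit.
- white_spool_center (a point): solder-wire spool standing on end: a solid silver winding 48 mm across between two thin white flanges 50 mm across, 60 mm tall, 250 g, round about its upright z axis. The point is its centre, 30 mm above its underside. A look-alike that does not belong: it stays where it stands.
- black_capacitor_center (a point): big electrolytic capacitor standing upright: a plain round can with a black sleeve and a silver top, 40 mm across, 60 mm tall, 100 g. The point is its centre, 30 mm above its underside. A look-alike that does not belong: it stays where it stands.
- green_pad (a point): middle of the top face of the green pad, 64 x 64 mm and flat, the floor of one of the four compartments of the black kit tray. x and y lie along the tray's sides, z up. The tray is fixed, 172 x 172 mm, two by two compartments 84 mm apart (centre to centre), each about 80 mm square inside, walls 4 mm thick whose tops are 12 mm above the bench and 6 mm above the pad. Which compartment has which colour changes.
- yellow_pad (a point): middle of the top face of the yellow pad, 64 x 64 mm and flat, the floor of one of the four compartments of the black kit tray. x and y lie along the tray's sides, z up. The tray is fixed, 172 x 172 mm, two by two compartments 84 mm apart (centre to centre), each about 80 mm square inside, walls 4 mm thick whose tops are 12 mm above the bench and 6 mm above the pad. Which compartment has which colour changes.
- blue_pad (a point): middle of the top face of the light-blue pad, 64 x 64 mm and flat, the floor of one of the four compartments of the black kit tray. x and y lie along the tray's sides, z up. The tray is fixed, 172 x 172 mm, two by two compartments 84 mm apart (centre to centre), each about 80 mm square inside, walls 4 mm thick whose tops are 12 mm above the bench and 6 mm above the pad. Which compartment has which colour changes.
- red_pad (a point): middle of the top face of the red pad, 64 x 64 mm and flat, the floor of one of the four compartments of the black kit tray. x and y lie along the tray's sides, z up. The tray is fixed, 172 x 172 mm, two by two compartments 84 mm apart (centre to centre), each about 80 mm square inside, walls 4 mm thick whose tops are 12 mm above the bench and 6 mm above the pad. Which compartment has which colour changes.
Mind the look-alikes: they are no part of the job. Of the things like the part that bears blue_pad, leave any that is brown; of the rest the larger one is meant.

How it is judged:
By the outcome, as a careful person would: the job done as asked, in the order asked, and still so for the second after the job is handed in, with the robot touching nothing.
It also fails if it takes over 112 s, if anything falls off the work surface, if the arm or the gripper's body presses on something with over 40 N, if the wrist force passes 120 N, or if a joint passes its speed limit or range.

## Robot

A 7-joint arm with a two-finger parallel gripper is mounted at the origin on the work surface. World frame = base frame: x ahead of the robot, y to its left, z up, the work surface at z = 0. Lengths are in m, angles in rad, forces in N, time in s.
With the tool pointing down it reaches from about 0.35 to 0.9 m from the base axis. Payload 8.1 kg.
Tool frame: the origin (TCP) lies on the centre line of the jaws, within the pads' length; the fingertips stand 19 mm ahead of it and the grasp point (between the pads) is the TCP; z points along the fingers, y is the direction in which the jaws open and shut (so a half turn about z gives the same grasp; the last joint's range is limited). The gripper opens to 92 mm and grips with 3 to 60 N. Pads are 19 mm wide; open, the fingers measure 130 mm over their backs; the gripper's body (75 mm by 190 mm) begins 47 mm behind the grasp point.
Start: joints at [1.067, 0.434, 0.025, 1.573, -0.012, 1.134, -0.075], TCP at [0.244, -0.575, 0.246] pointing down, gripper open.
Joint ranges: [-2.62, 2.62], [-0.44, 2.09], [-1.27, 1.32], [0.08, 2.57], [-1.32, 4.46], [0.12, 2], [-2.74, 2.74]. Speed limits (rad/s): [2.22, 2.22, 3.01, 3.01, 3.14, 3.14, 3.14].

## Interface

Orientations are given as a rotation vector (axis times angle).
In Python, from cell import monitor, imaging, workorder, outline_of gives the robot as it stands.
- The arm moves only by the tool move_arm, never from a script. Its argument "series" is a list of rows, each a list of 6 numbers: the shift along the world's x, y, z in cm, then the turn, a rotation vector about the world's x, y, z in degrees. A call has 1 to 8 rows; each row shifts and turns the commanded pose from where the row before left it; what a row does not reach is not made up. A row lasts 1/10 s, in which the tool goes at most 50 mm and 8.59 degrees, less where a joint would pass 70% of its speed; a pose out of reach is approached as far as the arm can. A call with a gripper value outside its range is refused whole. "grip" is the opening, from 0 (shut) to 1 (fully open), set as the call begins (left out, the last holds). The fingers move at their own pace and stop on an object; "force" is the grip in N (left out, the last holds). Time passes only in rows, so rows that do not move let the fingers close. It gives the time, the measured TCP pose, the force and the opening at its end, in the units of the state.
- monitor.observe(): the state, without advancing time (a new reading comes with each control period).
- imaging.get_image(name): name is "scene" or "top"; returns a dict with "color" (400x640x3 uint8, red, green, blue), "fx", "fy", "cx", "cy" (pixels), "dist_coeffs" ([k1, k2, p1, p2, k3] as OpenCV has them; the pictures are not rectified), "rvec" (rotation vector, rad) and "tvec" (3), from world to camera coordinates, as OpenCV has them. Camera axes: x right, y down, z forward; pixel columns grow to the right and rows downward; lengths in m; the calibration is good to about 2 mm. A picture is of the moment at which its call begins. There is no depth.
- workorder.sign_off(): hands the job in, once; it reports no verdict.
Trained networks look in the newest picture that a camera, given by its name, has taken for a name from the list of things; names that differ only in an ending like _2 or _b are one class to them, and where a whole thing is asked for, a point or a joint stands for the part that bears it (a point fixed in the world has none). Each returns a list of dicts, best first, with "p" (0 to 1); they miss things now and then, are a little off and sometimes report something else, mostly with a low value. They report only what shows in the picture. A call takes as long as a camera call. They do not tell look-alikes from the thing itself.
- outline_of(camera, thing): "mask" (400x640 bool, what is visible of it) and "rect" ([left, top, width, height] in pixels, round what is visible of it).
The state is a dict: "clock": time; "joints": joint angles; "dq": joint speeds; "joint_efforts": joint torques, N m; "position": TCP position; "ee_rot": TCP orientation; "force": force on the tool from outside, world axes, zero at the start; "ft_torque": the same for the moment, N m; "width": opening from 0.0 (shut) to 1.0 (fully open).
Only numpy, scipy, OpenCV 4.12 (cv2) and the standard library are available. Lean on these libraries where they do the work, as an engineer would, in place of code of your own. Each camera call takes 0.05 s, during which the arm holds its last target. There are 200 camera calls.

## Working session

There is one attempt and no reset: what is moved stays moved. The work goes in short steps, Python scripts to look and compute and a tool call to move; the robot and the scene stay as the last step left them, time stands still between calls to the robot, and variables do not carry over. Pictures are saved under pics/ and viewed, about 12 in all and at most 16, crops included, and the job is handed in when it is done.

Besides the shell and the picture viewer there is one more tool, called after "Emit:" as name(argument=value, ...), one argument or row to a line, values as JSON. move_arm: Moves the arm, as the interface text tells. Its arguments: {"type":"object","properties":{"series":{"type":"array"},"grip":{"type":"number"},"force":{"type":"number"}},"required":["series"]}

```bash
mkdir -p pics; ls
cat > h.py <<'E'
import numpy as np, cv2
from cell import monitor, imaging, workorder, outline_of
def img(n,save=None):
    d=imaging.get_image(n)
    if save: cv2.imwrite('pics/'+save,cv2.cvtColor(d['color'],cv2.COLOR_RGB2BGR))
    return d
def cam(d):
    K=np.array([[d['fx'],0,d['cx']],[0,d['fy'],d['cy']],[0,0,1.]])
    return K,np.array(d['dist_coeffs'],float),np.array(d['rvec'],float).reshape(3),np.array(d['tvec'],float).reshape(3)
def toplane(d,uv,z):
    K,D,r,t=cam(d); R=cv2.Rodrigues(r)[0]
    p=cv2.undistortPoints(np.array(uv,float).reshape(-1,1,2),K,D).reshape(-1,2)
    rays=np.c_[p,np.ones(len(p))]@R; c=-R.T@t
    return c+rays*((z-c[2])/rays[:,2:3])
def proj(d,P):
    K,D,r,t=cam(d)
    return cv2.projectPoints(np.array(P,float).reshape(-1,1,3),r,t,K,D)[0].reshape(-1,2)
E
python3 - <<'E'
from h import *
for n in ('top','scene'):
    d=img(n,n+'0.png'); K,D,r,t=cam(d); print(n,K[0,0],-cv2.Rodrigues(r)[0].T@t)
    for th in ['green_spool_center','yellow_bottle_center','blue_capacitor_center','red_heatsink_center','green_pad','yellow_pad','blue_pad','red_pad']:
        for o in outline_of(n,th)[:4]:
            m=o['mask']; v,u=np.nonzero(m); c=d['color'][m].mean(0).astype(int)
            print(th,round(o['p'],2),o['rect'],c, toplane(d,[[u.mean(),v.mean()]],.006 if 'pad' in th else .06)[0][:2].round(3))
print(monitor.observe())
E
```

```text
pics
top 489.11630595129344 [0.28167025 0.01494226 1.34528125]
green_spool_center 0.75 [420.1, 178.6, 21.1, 18.4] [ 89 159 118] [ 0.563 -0.301]
yellow_bottle_center 0.54 [389.0, 232.9, 25.1, 17.0] [187 175 118] [ 0.42  -0.217]
blue_capacitor_center 0.55 [438.8, 225.5, 17.7, 14.2] [131 180 206] [ 0.435 -0.341]
red_heatsink_center 0.49 [227.5, 226.2, 18.9, 21.2] [130  42  84] [0.428 0.217]
green_pad 0.83 [303.3, 156.8, 26.3, 27.7] [ 81 186 111] [0.618 0.005]
green_pad 0.57 [310.0, 189.9, 21.3, 25.2] [240 230 111] [ 0.536 -0.003]
yellow_pad 0.74 [307.1, 188.4, 22.1, 25.5] [246 236 113] [ 0.535 -0.002]
yellow_pad 0.34 [304.7, 160.5, 25.9, 22.4] [ 82 188 112] [0.619 0.006]
blue_pad 0.89 [332.5, 237.3, 28.9, 28.7] [139  92  84] [ 0.395 -0.084]
blue_pad 0.81 [279.3, 190.4, 22.1, 25.3] [153 236 250] [0.527 0.081]
blue_pad 0.81 [279.1, 238.4, 20.5, 19.5] [159 237 250] [0.404 0.081]
red_pad 0.86 [275.0, 161.9, 24.9, 21.9] [212  56  64] [0.611 0.088]
scene 468.84732728349127 [1.30166981 0.48900707 1.0191748 ]
green_spool_center 0.6 [280.8, 215.2, 32.2, 22.2] [ 67 166  88] [0.657 0.033]
green_sp
[... 848 characters left out ...]
] [ 68 170  90] [0.619 0.007]
{'clock': 0.9, 'joints': array([ 1.06740638,  0.43446742,  0.02499692,  1.57315688, -0.01163036,
        1.13399553, -0.07509907]), 'dq': array([ 0.00111742, -0.00147022, -0.0001776 , -0.00115681, -0.0011996 ,
       -0.00010675,  0.0015653 ]), 'joint_efforts': array([ 2.51260082e-05, -6.67668843e+01,  9.83627960e-01, -3.14812446e+01,
       -6.06652326e-02,  3.25299671e-02,  3.08301787e-05]), 'position': array([ 0.2438436 , -0.57550975,  0.24577876]), 'ee_rot': array([3.07864600e+00, 6.25188546e-01, 7.74926876e-05]), 'force': array([-0.43026848,  0.63458695, -0.53708327]), 'ft_torque': array([-0.01787872,  0.05417177, -0.02730502]), 'width': 1.0003515531206186}
```

```bash
python3 -c "
import cv2;a=cv2.imread('pics/top0.png');b=cv2.imread('pics/scene0.png');print(a.shape)"
```

```text
(400, 640, 3)
```

View pics/top0.png

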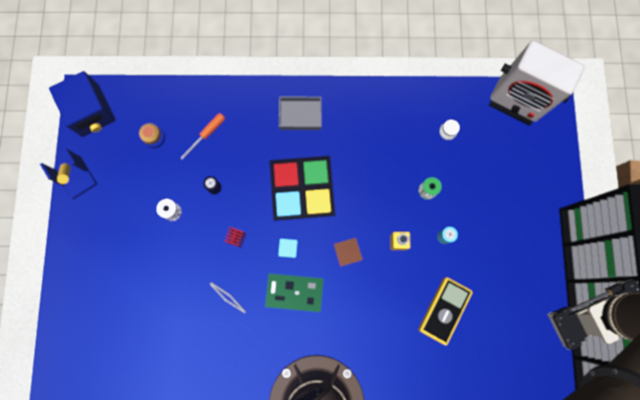

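View pics/scene0.png

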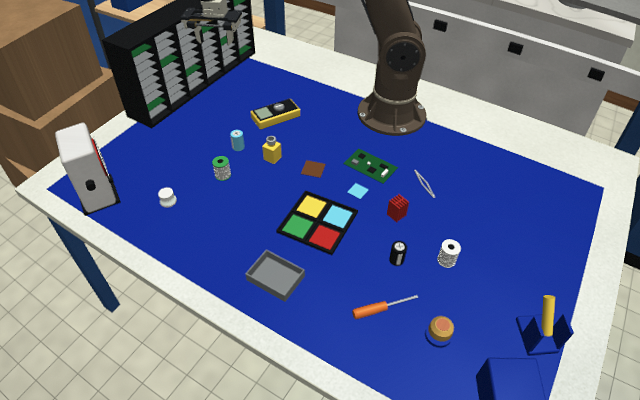

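The top view shows the tray at about (302,187), with red and green at the back and light-blue and yellow in front. The green spool is at (430,188), the bottle at (401,240), the blue capacitor at (449,235) and the heat sink at (235,237). The white spool (169,209), black capacitor (211,184), loose light-blue square (288,248) and brown square (347,251) are the things to leave alone. Next I'll fit poses against both views.

```bash
cat >> h.py <<'E'
from scipy.optimize import minimize
def ring(r,z,n=32):
    a=np.arange(n)*2*np.pi/n; return np.c_[r*np.cos(a),r*np.sin(a),np.full(n,z)]
def box(s,z0,z1): return np.array([[x,y,z] for x in(-s,s) for y in(-s,s) for z in(z0,z1)])
M={'green':[np.r_[ring(.025,0),ring(.025,.06)]],'white':[np.r_[ring(.025,0),ring(.025,.06)]],
   'yellow':[box(.022,0,.06),np.r_[ring(.015,.06),ring(.015,.084)]],
   'blue':[np.r_[ring(.02,0),ring(.02,.06)]],'black':[np.r_[ring(.02,0),ring(.02,.06)]],'red':[box(.02,0,.06)],
   'tray':[np.array([[x,y,z] for x in(-.086,.086) for y in(-.086,.086) for z in (0,.012)])]}
S=8
def fg(d,lo,hi):
    c=d['color'].astype(float); bg=np.median(c[lo[1]:hi[1],lo[0]:hi[0]].reshape(-1,3),0)
    w=c[lo[1]:hi[1],lo[0]:hi[0]]; 
    f=np.clip((np.linalg.norm(w-bg,axis=2)-25)/60,0,1)
    return f
def fit(name,x0,ds,z=0.,rad=None):
    """x0=[x,y,yaw]; fit silhouette in all pictures ds"""
    rad=rad or (.11 if name=='tray' else .045); W=[]
    for d in ds:
        q=proj(d,[[x0[0]+a,x0[1]+b,h] for a in(-rad,rad) for b in(-rad,rad) for h in(0,.09)])
        lo=q.min(0).astype(int);hi=q.max(0).astype(int)+1
        W.append((d,lo,hi,fg(d,lo,hi)))
    def cost(p,out=None):
        R=cv2.Rodrigues(np.array([0,0,p[2]]))[0]; e=0
        for d,lo,hi,f in W:
            m=np.zeros((f.shape[0]*S,f.shape[1]*S),np.uint8)
            for P in M[name]:
                u=(proj(d,P@R.T+[p[0],p[1],z])-lo+.5)*S-.5
                cv2.fillConvexPoly(m,cv2.convexHull(np.round(u*16).astype(np.int32)),255,shift=4)
            m=cv2.resize(m,f.shape[::-1],interpolation=cv2.INTER_AREA)/255.
            e+=np.minimum(m,f).sum()/np.maximum(m,f).sum()/len(W)
        return 1-e
    best=None
    for yaw in ([0] if name in('green','white','blue','black') else np.radians([-30,0,30]) if name!='tray' else [x0[2]]):
        s=np.array([[0,0,0],[.008,0,.1],[0,.008,-.1],[-.005,-.005,.3]])
        r=minimize(cost,[x0[0],x0[1],yaw],method='Nelder-Mead',options=dict(initial_simplex=s+[x0[0],x0[1],yaw],xatol=1e-4,fatol=1e-5))
        if best is None or r.fun<best.fun: best=r
    return best.x,best.fun
E
python3 - <<'E'
from h import *
T=img('top');C=img('scene')
for n,x in dict(green=[.563,-.301,0],yellow=[.42,-.217,0],blue=[.435,-.341,0],red=[.428,.217,0],tray=[.5735,.043,.08]).items():
    for nm,ds in (('both',[T,C]),('top',[T]),('scene',[C])):
        p,c=fit(n,x,ds); print(n,nm,p[:2].round(4),'yaw',np.degrees(p[2]).round(1),round(c,3))
# pads by colour centroid
for nm,ds in (('top',T),('scene',C)):
  hsv=cv2.cvtColor(ds['color'],cv2.COLOR_RGB2HSV)
  for n,x,h in (('green',(.619,.005),67),('yellow',(.535,-.002),28),('blue',(.528,.082),95),('red',(.612,.088),178)):
    q=proj(ds,[[x[0]+a,x[1]+b,.006] for a in(-.038,.038) for b in(-.038,.038)]);
    m=np.zeros(hsv.shape[:2],np.uint8);cv2.fillConvexPoly(m,cv2.convexHull(q.astype(np.int32)),1)
    w=np.clip((ds['color'].max(2)/255.-.15)/.3,0,1)*m; v,u=np.nonzero(w>0); ww=w[v,u]
    print(nm,n,toplane(ds,[[(u*ww).sum()/ww.sum(),(v*ww).sum()/ww.sum()]],.006)[0].round(4))
E
```

```text
green both [ 0.5672 -0.3089] yaw 15.6 0.156
green top [ 0.5673 -0.3089] yaw 14.4 0.055
green scene [ 0.5668 -0.309 ] yaw 14.0 0.255
yellow both [ 0.422 -0.223] yaw -0.3 0.116
yellow top [ 0.4229 -0.2235] yaw 88.6 0.06
yellow scene [ 0.4211 -0.2232] yaw 1.2 0.164
blue both [ 0.4382 -0.3518] yaw 21.2 0.253
blue top [ 0.4387 -0.352 ] yaw 22.2 0.081
blue scene [ 0.4363 -0.3525] yaw 22.2 0.408
red both [0.4295 0.2212] yaw -17.8 0.151
red top [0.4298 0.2216] yaw -17.0 0.079
red scene [0.4283 0.2205] yaw -19.2 0.208
tray both [0.5729 0.0431] yaw 5.0 0.15
tray top [0.5732 0.0432] yaw 4.9 0.015
tray scene [0.5725 0.0429] yaw 4.9 0.284
top green [0.6182 0.0055 0.006 ]
top yellow [ 0.5343 -0.0019  0.006 ]
top blue [0.5272 0.0821 0.006 ]
top red [0.6114 0.0889 0.006 ]
scene green [0.6187 0.0053 0.006 ]
scene yellow [ 0.5348 -0.0019  0.006 ]
scene blue [0.5275 0.0819 0.006 ]
scene red [0.6116 0.0889 0.006 ]
```

Emit:
move_arm(
  series=[
    [3,2.5,-1,0,0,0],
    [3,2.5,-1,0,0,0],
    [3,2.5,-1,0,0,0],
    [3,2.5,-1,0,0,0],
    [3,2.5,-1,0,0,0],
    [3,2.5,-1,0,0,0],
    [3,2.5,-1,0,0,0],
    [3,2.5,-1,0,0,0],
  ],
  grip=1,
  force=25,
)

```text
clock: 1.8
position: [0.485, -0.3745, 0.1655]
ee_rot: [3.078, 0.625, 0.0]
force: [1.0, -0.2, 0.8]
width: 0.999
```

Emit:
move_arm(
  series=[
    [2.8,2.2,-1,0,0,0],
    [2.8,2.2,-1,0,0,0],
    [2.7,2.2,-0.6,0,0,0],
    [0,0,0,0,0,0],
    [0,0,0,0,0,0],
  ],
)

```text
clock: 2.3
position: [0.5674, -0.3085, 0.1394]
ee_rot: [-3.078, -0.629, 0.001]
force: [-0.6, -0.9, 0.5]
width: 1.001
```

Run:
```python
from h import *
T=img('top');C=img('scene')
a=[cv2.resize(d['color'][max(0,v-50):v+50,u-65:u+65],None,fx=3,fy=3,interpolation=cv2.INTER_CUBIC) for d,(u,v) in ((T,proj(T,[.567,-.309,.06])[0].astype(int)),(C,proj(C,[.567,-.309,.06])[0].astype(int)))]
cv2.imwrite('pics/g1.png',cv2.cvtColor(np.hstack(a),cv2.COLOR_RGB2BGR))
```

```text
(no output)
```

View pics/g1.png

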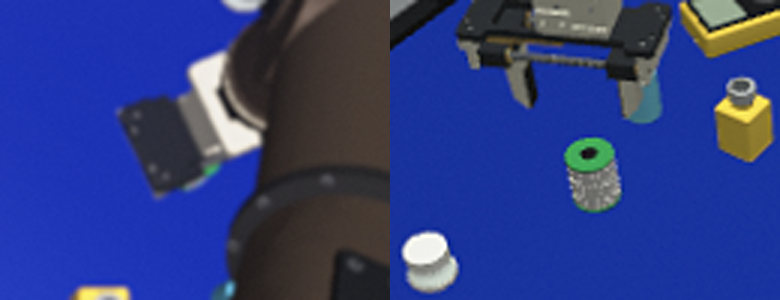

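The scene crop shows the open jaws centred above the green spool (about (592,175) in the crop), with nothing between them and it. Descending.

Emit:
move_arm(
  series=[
    [0,0,-2.5,0,0,0],
    [0,0,-2.5,0,0,0],
    [0,0,-2,0,0,0],
    [0,0,-1.5,0,0,0],
    [0,0,-1.4,0,0,0],
    [0,0,-1,0,0,0],
    [0,0,0,0,0,0],
    [0,0,0,0,0,0],
  ],
)

```text
clock: 3.2
position: [0.5671, -0.3097, 0.0311]
ee_rot: [3.078, 0.625, 0.001]
force: [-0.9, 0.1, -0.4]
width: 1.0
```

Emit:
move_arm(
  series=[
    [0,0,0,0,0,0],
    [0,0,0,0,0,0],
    [0,0,0,0,0,0],
    [0,0,0,0,0,0],
    [0,0,0,0,0,0],
    [0,0,0,0,0,0],
    [0,0,0,0,0,0],
    [0,0,0,0,0,0],
  ],
  grip=0,
  force=25,
)

```text
clock: 4.0
position: [0.5668, -0.3094, 0.0308]
ee_rot: [-3.079, -0.625, 0.0]
force: [0.4, 0.2, 1.6]
width: 0.522
```

Emit:
move_arm(
  series=[
    [0,0,1,0,0,0],
    [0,0,1.5,0,0,0],
    [0,0,2,0,0,0],
    [0,0,2,0,0,0],
    [0.5,2.5,1.5,0,0,0],
    [0.5,3.5,0,0,0,0],
    [0.5,3.5,0,0,0,0],
    [0.5,3.5,0,0,0,0],
  ],
)

```text
clock: 4.8
position: [0.5873, -0.1784, 0.1123]
ee_rot: [3.078, 0.624, 0.002]
force: [0.9, 0.0, -3.2]
width: 0.519
```

Emit:
move_arm(
  series=[
    [0.5,3.5,0,0,0,0],
    [0.5,3.5,0,0,0,0],
    [0.5,3.5,0,0,0,0],
    [0.5,3,0,0,0,0],
    [0.5,2.5,0,0,0,0],
    [0.5,1.5,0,0,0,0],
    [0.15,0.9,0,0,0,0],
    [0,0,0,0,0,0],
  ],
)

```text
clock: 5.6
position: [0.6186, 0.0052, 0.1111]
ee_rot: [-3.078, -0.627, -0.001]
force: [-0.0, -0.6, -3.0]
width: 0.519
```

Run:
```python
from h import *
C=img('scene'); s=monitor.observe(); print(s['position'],s['force'],s['width'])
u,v=proj(C,[.6185,.005,.05])[0].astype(int)
cv2.imwrite('pics/g2.png',cv2.cvtColor(cv2.resize(C['color'][v-65:v+65,u-80:u+80],None,fx=4,fy=4,interpolation=cv2.INTER_CUBIC),cv2.COLOR_RGB2BGR))
```

```text
[0.61834519 0.00372207 0.11095045] [-0.55745609 -0.26055528 -2.57924571] 0.5210910412811541
```

View pics/g2.png

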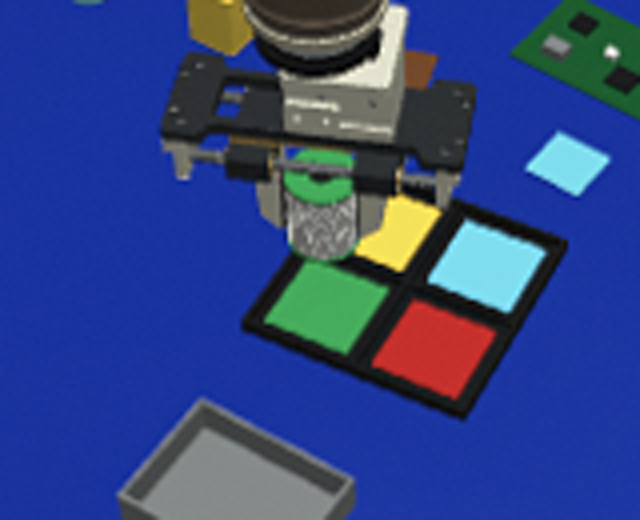

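The spool is held upright in the scene crop at about (322,205), high above the green pad. I'll lower it and watch the force.

Emit:
move_arm(
  series=[
    [0,0,-1.5,0,0,0],
    [0,0,-2,0,0,0],
    [0,0,-1.5,0,0,0],
    [0,0,-1,0,0,0],
    [0,0,-0.7,0,0,0],
    [0,0,-0.4,0,0,0],
    [0,0,-0.2,0,0,0],
    [0,0,-0.1,0,0,0],
  ],
)

```text
clock: 6.45
position: [0.6186, 0.0045, 0.037]
ee_rot: [3.079, 0.625, 0.001]
force: [-0.1, 0.8, -1.9]
width: 0.521
```

Emit:
move_arm(
  series=[
    [0,0,0,0,0,0],
    [0,0,0,0,0,0],
  ],
)

```text
clock: 6.65
position: [0.6186, 0.0046, 0.0372]
ee_rot: [3.079, 0.625, 0.001]
force: [-0.4, 0.2, -1.2]
width: 0.523
```

Emit:
move_arm(
  series=[
    [0,0,-0.05,0,0,0],
    [0,0,0,0,0,0],
    [0,0,0,0,0,0],
  ],
)

```text
clock: 6.95
position: [0.6187, 0.0046, 0.0367]
ee_rot: [3.079, 0.625, 0.001]
force: [-1.7, 0.8, 3.3]
width: 0.522
```

Emit:
move_arm(
  series=[
    [0,0,0,0,0,0],
    [0,0,0,0,0,0],
    [0,0,0,0,0,0],
    [0,0,0,0,0,0],
    [0,0,0,0,0,0],
    [0,0,1,0,0,0],
    [0,0,2,0,0,0],
    [0,0,3,0,0,0],
  ],
  grip=0.85,
)

```text
clock: 7.75
position: [0.6173, 0.0045, 0.0962]
ee_rot: [-3.078, -0.625, 0.004]
force: [1.1, -0.1, 0.2]
width: 0.85
```

Emit:
move_arm(
  series=[
    [0,0,3,0,0,0],
    [-1.6,-1.8,2,0,0,-5],
    [-3,-3.5,1,0,0,-6],
    [-3,-3.5,0,0,0,-6],
    [-3,-3.5,0,0,0,-6],
    [-3,-3.5,0,0,0,0],
    [-3,-3.5,0,0,0,0],
    [-3,-3.5,0,0,0,0],
  ],
  grip=1,
)

```text
clock: 8.55
position: [0.4212, -0.2247, 0.1571]
ee_rot: [3.141, -0.001, 0.002]
force: [-0.3, -0.8, -0.7]
width: 1.001
```

Run:
```python
from h import *
T=img('top');C=img('scene'); s=monitor.observe(); print(s['position'],s['ee_rot'])
# green flange top via colour in both views
for nm,d in(('top',T),('scene',C)):
    q=proj(d,[[.6185+a,.0048+b,z] for a in(-.045,.045) for b in(-.045,.045) for z in (0,.07)]);lo=q.min(0).astype(int);hi=q.max(0).astype(int)
    u,v=proj(d,[.6185,.005,.04])[0].astype(int)
    cv2.imwrite(f'pics/g3{nm}.png',cv2.cvtColor(cv2.resize(d['color'][v-35:v+35,u-48:u+48],None,fx=4,fy=4,interpolation=cv2.INTER_CUBIC),cv2.COLOR_RGB2BGR))
    print(nm,'expected hull centre',proj(d,[.6185,.0048,.066]),proj(d,[.6185,.0048,.006]))
cv2.imwrite('pics/g3.png',np.hstack([cv2.imread('pics/g3top.png'),cv2.imread('pics/g3scene.png')]))
```

```text
[ 0.41773811 -0.22858364  0.15699375] [ 3.13956880e+00 -1.48283693e-02 -2.35482494e-03]
top expected hull centre [[315.63770144 166.25304418]] [[315.44637329 171.6842125 ]]
scene expected hull centre [[296.62865986 211.66493629]] [[297.21565459 225.81414232]]
```

View pics/g3.png

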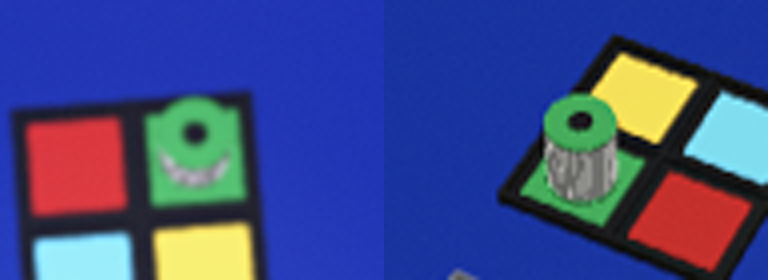

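The spool stands centred on the green pad. Its hole is at top-image pixel (315.7,166.5), against (315.6,166.3) expected. Now the bottle.

Emit:
move_arm(
  series=[
    [0,0,0,0,0,0],
    [0,0,0,0,0,0],
    [0,0,-2,0,0,0],
  ],
)

```text
clock: 8.95
position: [0.4251, -0.2229, 0.138]
ee_rot: [3.14, 0.003, 0.008]
force: [0.5, 0.5, -0.3]
width: 0.999
```

Run:
```python
from h import *
C=img('scene'); s=monitor.observe(); print(s['position'],s['ee_rot'])
u,v=proj(C,[.4225,-.223,.08])[0].astype(int)
cv2.imwrite('pics/y1.png',cv2.cvtColor(cv2.resize(C['color'][v-60:v+60,u-75:u+75],None,fx=4,fy=4,interpolation=cv2.INTER_CUBIC),cv2.COLOR_RGB2BGR))
```

```text
[ 0.42298029 -0.22186533  0.13423908] [-3.14087372e+00 -3.43039598e-03  6.97749353e-04]
```

View pics/y1.png

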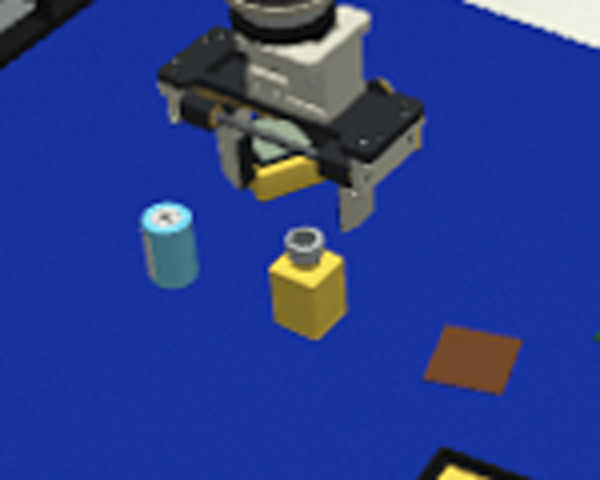

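The jaws sit above the bottle (crop (307,285)), parallel to its sides, and the blue capacitor is clear to the left. Descending to 45 mm so the gripper body clears the cap.

Emit:
move_arm(
  series=[
    [0,0,-1.5,0,0,0],
    [0,0,-2,0,0,0],
    [0,0,-2,0,0,0],
    [0,0,-1.5,0,0,0],
    [0,0,-1.2,0,0,0],
    [0,0,-0.8,0,0,0],
    [0,0,-0.2,0,0,0],
    [0,0,0,0,0,0],
  ],
)

```text
clock: 9.8
position: [0.4225, -0.2233, 0.0443]
ee_rot: [-3.142, 0.001, 0.0]
force: [0.2, -0.1, 0.5]
width: 0.997
```

Emit:
move_arm(
  series=[
    [0,0,0,0,0,0],
    [0,0,0,0,0,0],
    [0,0,0,0,0,0],
    [0,0,0,0,0,0],
    [0,0,0,0,0,0],
    [0,0,0,0,0,0],
    [0,0,0,0,0,0],
    [0,0,0,0,0,0],
  ],
  grip=0,
  force=20,
)

```text
clock: 10.6
position: [0.4223, -0.2235, 0.0443]
ee_rot: [3.142, -0.001, -0.0]
force: [-0.5, -0.3, 1.6]
width: 0.48
```

Emit:
move_arm(
  series=[
    [0,0,1,0,0,0],
    [0,0,2,0,0,0],
    [0,0,2,0,0,0],
    [0.5,1,2,0,0,0],
    [1,2,1,0,0,1],
    [1.5,3,0,0,0,1],
    [1.5,3,0,0,0,1],
    [1.5,3,0,0,0,1],
  ],
)

```text
clock: 11.4
position: [0.4827, -0.1024, 0.1251]
ee_rot: [3.139, 0.109, 0.001]
force: [0.9, -0.3, -1.1]
width: 0.48
```

Emit:
move_arm(
  series=[
    [1.5,3,0,0,0,1],
    [1.5,3,0,0,0,0],
    [1.25,2.05,0,0,0,0],
    [0.7,1.3,0,0,0,0],
    [0.3,0.7,0,0,0,0],
    [0,0,0,0,0,0],
    [0,0,0,0,0,0],
    [0,0,-1,0,0,0],
  ],
)

```text
clock: 12.2
position: [0.5352, -0.0045, 0.115]
ee_rot: [3.138, 0.133, 0.003]
force: [0.6, -0.1, -1.8]
width: 0.478
```

Run:
```python
from h import *
C=img('scene'); s=monitor.observe(); print(s['position'],s['ee_rot'],s['force'],s['width'])
u,v=proj(C,[.535,-.0025,.08])[0].astype(int)
cv2.imwrite('pics/y2.png',cv2.cvtColor(cv2.resize(C['color'][v-60:v+60,u-75:u+75],None,fx=4,fy=4,interpolation=cv2.INTER_CUBIC),cv2.COLOR_RGB2BGR))
```

```text
[ 0.53398555 -0.00431946  0.11273766] [ 3.13820764e+00  1.33172473e-01 -1.59746615e-03] [-1.00610665  0.08473564 -2.49327689] 0.4806775042852387
```

View pics/y2.png

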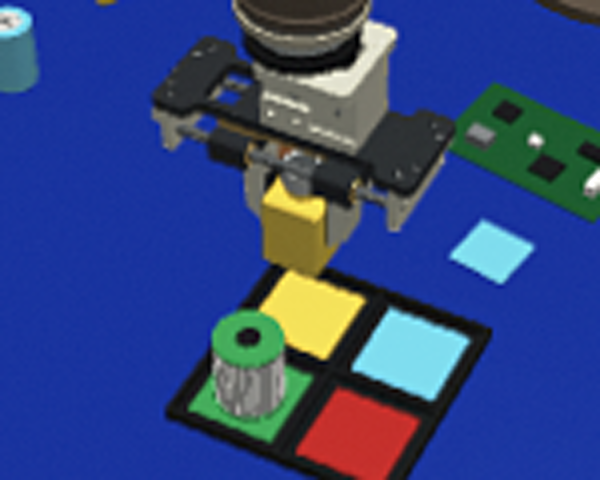

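The bottle is held upright above the yellow pad with the placed spool clear of it. y reads about 2 mm low, so I'll re-check while lowering.

Emit:
move_arm(
  series=[
    [0,0,-1.5,0,0,0],
    [0,0,-1.5,0,0,0],
    [0,0,-1.2,0,0,0],
    [0,0,-0.8,0,0,0],
    [0,0,-0.5,0,0,0],
    [0,0,0,0,0,0],
    [0,0,0,0,0,0],
    [0,0,0,0,0,0],
  ],
)

```text
clock: 13.05
position: [0.5352, -0.003, 0.0597]
ee_rot: [3.139, 0.136, 0.001]
force: [0.1, -0.8, -1.4]
width: 0.476
```

Emit:
move_arm(
  series=[
    [0,0,-0.4,0,0,0],
    [0,0,-0.3,0,0,0],
    [0,0,-0.15,0,0,0],
    [0,0,-0.05,0,0,0],
    [0,0,0,0,0,0],
    [0,0,0,0,0,0],
  ],
)

```text
clock: 13.65
position: [0.5347, -0.003, 0.0503]
ee_rot: [3.139, 0.136, -0.0]
force: [-1.0, -0.9, 1.2]
width: 0.479
```

Emit:
move_arm(
  series=[
    [0,0,0,0,0,0],
    [0,0,0,0,0,0],
    [0,0,0,0,0,0],
    [0,0,0,0,0,0],
    [0,0,1,0,0,0],
    [0,0,2,0,0,0],
    [0,0,3,0,0,0],
    [0,0,3,0,0,0],
  ],
  grip=0.8,
)

```text
clock: 14.45
position: [0.5345, -0.003, 0.1417]
ee_rot: [3.139, 0.136, -0.001]
force: [0.1, -1.0, -0.5]
width: 0.804
```

Emit:
move_arm(
  series=[
    [-0.5,-1.5,1,0,0,8],
    [-0.8,-3,0,0,0,8],
    [-0.8,-3,0,0,0,8],
    [-0.8,-3,0,0,0,8],
    [-0.8,-3,0,0,0,8],
    [-0.8,-3,0,0,0,8],
    [-0.8,-3,0,0,0,8],
    [-0.8,-3,0,0,0,8],
  ],
  grip=1,
)

```text
clock: 15.25
position: [0.4734, -0.2293, 0.1511]
ee_rot: [2.584, 1.785, 0.0]
force: [0.1, -0.3, -0.2]
width: 0.999
```

Emit:
move_arm(
  series=[
    [-0.8,-3,0,0,0,8],
    [-0.8,-3,0,0,0,8],
    [-0.8,-3,0,0,0,8],
    [-0.8,-2,0,0,0,2],
    [-0.35,-1.4,-1,0,0,0],
    [0,0,-1,0,0,0],
    [0,0,0,0,0,0],
    [0,0,0,0,0,0],
  ],
)

```text
clock: 16.05
position: [0.4389, -0.3501, 0.1298]
ee_rot: [-2.12, -2.316, -0.001]
force: [0.3, 0.1, 0.5]
width: 1.002
```

Run:
```python
from h import *
C=img('scene');T=img('top'); s=monitor.observe(); print(s['position'],s['ee_rot'],s['joints'].round(2))
print(fit('yellow',[.535,-.003,.087],[C]) and 0)
o=[]
for d,P in((C,[.4383,-.352,.07]),(C,[.573,.043,.05]),(T,[.573,.043,.03])):
    u,v=proj(d,P)[0].astype(int); o.append(cv2.resize(d['color'][v-50:v+50,u-45:u+45],None,fx=2.9,fy=4,interpolation=cv2.INTER_CUBIC) if 0 else cv2.resize(d['color'][v-45:v+45,u-44:u+44],None,fx=3,fy=3,interpolation=cv2.INTER_CUBIC))
cv2.imwrite('pics/b1.png',cv2.cvtColor(np.hstack(o),cv2.COLOR_RGB2BGR)); print(proj(T,[.5348,-.0025,.09]),proj(T,[.573,.043,.03]))
```

```text
[ 0.43915166 -0.35061127  0.13039477] [-2.12108194e+00 -2.31739482e+00 -7.19022979e-04] [ 0.78  0.47 -0.27  1.84  0.16  0.84  0.51]
0
[[318.3797498  194.91914211]] [[301.57898919 185.53093229]]
```

View pics/b1.png

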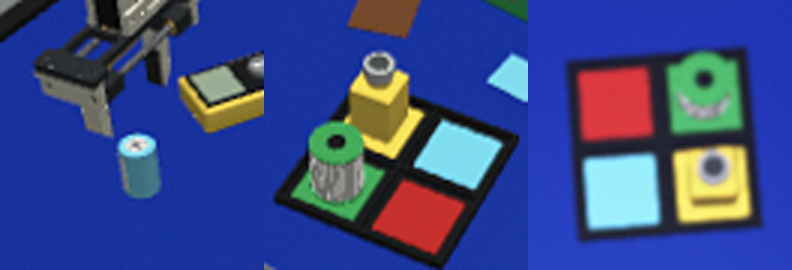

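The bottle is centred on its pad: the cap is at top pixel (318.7,195.3), against (318.4,194.9) expected. The jaws straddle the blue capacitor and clear the multimeter. Descending with a 1 mm trim.

Emit:
move_arm(
  series=[
    [-0.1,-0.1,-1.5,0,0,0],
    [0,0,-2,0,0,0],
    [0,0,-2,0,0,0],
    [0,0,-1.7,0,0,0],
    [0,0,-1.3,0,0,0],
    [0,0,-0.7,0,0,0],
    [0,0,-0.3,0,0,0],
    [0,0,0,0,0,0],
  ],
)

```text
clock: 16.95
position: [0.4375, -0.3529, 0.0354]
ee_rot: [2.123, 2.316, 0.0]
force: [0.3, 0.8, 0.6]
width: 1.0
```

Emit:
move_arm(
  series=[
    [0,0,0,0,0,0],
    [0,0,0,0,0,0],
    [0,0,0,0,0,0],
    [0,0,0,0,0,0],
    [0,0,0,0,0,0],
    [0,0,0,0,0,0],
    [0,0,0,0,0,0],
    [0,0,0,0,0,0],
  ],
  grip=0,
)

```text
clock: 17.75
position: [0.4374, -0.353, 0.0353]
ee_rot: [2.123, 2.315, 0.0]
force: [0.2, -0.1, -0.2]
width: 0.428
```

Emit:
move_arm(
  series=[
    [0,0,1,0,0,0],
    [0,0,2,0,0,0],
    [0,0.5,3,0,0,0],
    [0,1.5,3,0,0,0],
    [0.5,2.5,3,0,0,0],
    [0.8,3.5,1.5,0,0,0],
    [0.8,3.5,0,0,0,0],
    [0.8,3.5,0,0,0,0],
  ],
)

```text
clock: 18.55
position: [0.4667, -0.2018, 0.1717]
ee_rot: [2.123, 2.314, 0.001]
force: [0.6, -0.0, -0.2]
width: 0.431
```

Emit:
move_arm(
  series=[
    [0.8,3.5,0,0,0,0],
    [0.8,3.5,0,0,0,0],
    [0.8,3.5,0,0,0,0],
    [0.8,3.5,0,0,0,0],
    [0.8,3.5,0,0,0,0],
    [0.8,3.5,0,0,0,0],
    [0.8,3.5,0,0,0,0],
    [0.5,2,0,0,0,0],
  ],
)

```text
clock: 19.35
position: [0.5274, 0.0655, 0.1711]
ee_rot: [-2.12, -2.318, -0.002]
force: [0.2, -0.3, -0.5]
width: 0.43
```

Emit:
move_arm(
  series=[
    [0,1.3,0,0,0,0],
    [0,0.5,0,0,0,0],
    [0,0,0,0,0,0],
    [0,0,0,0,0,0],
    [0,0,0,0,0,0],
  ],
)

```text
clock: 19.85
position: [0.5272, 0.0785, 0.1702]
ee_rot: [2.125, 2.313, -0.001]
force: [0.3, -0.4, -0.6]
width: 0.434
```

Emit:
move_arm(
  series=[
    [0,0.1,-2,0,0,0],
    [0,0,-3,0,0,0],
    [0,0,-2.5,0,0,0],
    [0,0,-2,0,0,0],
    [0,0,-1.5,0,0,0],
    [0,0,-1,0,0,0],
    [0,0,0,0,0,0],
    [0,0,0,0,0,0],
  ],
)

```text
clock: 20.65
position: [0.5276, 0.0808, 0.0507]
ee_rot: [2.124, 2.315, 0.0]
force: [-0.2, -0.5, -0.6]
width: 0.432
```

Run:
```python
from h import *
C=img('scene'); s=monitor.observe(); print(s['position'],s['ee_rot'],s['force'])
u,v=proj(C,[.573,.043,.05])[0].astype(int)
cv2.imwrite('pics/b2.png',cv2.cvtColor(cv2.resize(C['color'][v-60:v+60,u-60:u+75],None,fx=4,fy=4,interpolation=cv2.INTER_CUBIC),cv2.COLOR_RGB2BGR))
```

```text
[0.52785921 0.08095615 0.05094802] [2.12317733e+00 2.31461229e+00 1.37977430e-03] [ 0.11036949  0.49771979 -0.05800942]
```

View pics/b2.png

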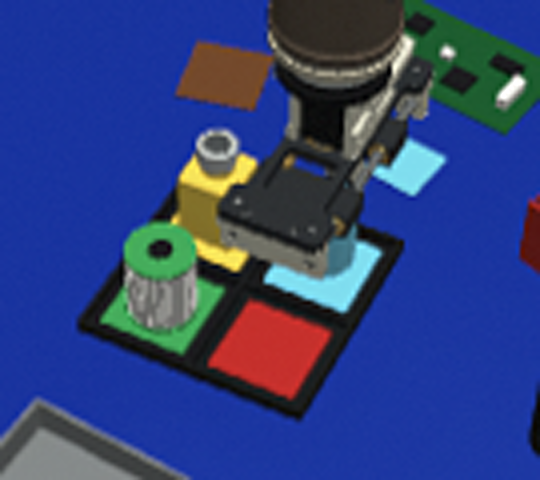

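The capacitor is held just above the light-blue pad, partly hidden behind the gripper, and the bottle and spool are untouched. Final lowering.

Emit:
move_arm(
  series=[
    [0,0,-0.4,0,0,0],
    [0,0,-0.3,0,0,0],
    [0,0,-0.15,0,0,0],
    [0,0,-0.07,0,0,0],
    [0,0,0,0,0,0],
    [0,0,0,0,0,0],
  ],
)

```text
clock: 21.3
position: [0.5273, 0.0809, 0.0412]
ee_rot: [2.123, 2.315, -0.0]
force: [-2.1, -0.1, 3.6]
width: 0.43
```

Emit:
move_arm(
  series=[
    [0,0,0,0,0,0],
    [0,0,0,0,0,0],
    [0,0,0,0,0,0],
    [0,0,0,0,0,0],
    [0,0,1,0,0,0],
    [0,0,2,0,0,0],
    [0,0,3,0,0,0],
    [0,0,3,0,0,0],
  ],
  grip=0.75,
)

```text
clock: 22.1
position: [0.527, 0.0811, 0.1325]
ee_rot: [-2.123, -2.315, 0.0]
force: [0.7, -0.2, -0.1]
width: 0.753
```

Emit:
move_arm(
  series=[
    [-1.5,2,0,0,0,-5],
    [-2.5,3.5,0,0,0,-6],
    [-2.5,3.5,0,0,0,-6],
    [-2,3,0,0,0,-6],
    [-1.3,2,0,0,0,0],
    [0,0,0,0,0,0],
    [0,0,0,0,0,0],
  ],
  grip=1,
)

```text
clock: 22.8
position: [0.4293, 0.2213, 0.1316]
ee_rot: [2.54, 1.848, 0.001]
force: [0.9, 0.1, 0.1]
width: 1.002
```

Run:
```python
from h import *
C=img('scene');T=img('top'); s=monitor.observe(); print(s['position'],s['ee_rot'],s['joints'].round(2))
o=[]
for d,P in((C,[.4295,.2212,.07]),(C,[.573,.043,.05]),(T,[.573,.043,.03])):
    u,v=proj(d,P)[0].astype(int); o.append(cv2.resize(d['color'][v-45:v+45,u-44:u+44],None,fx=3,fy=3,interpolation=cv2.INTER_CUBIC)); print(u,v)
cv2.imwrite('pics/r1.png',cv2.cvtColor(np.hstack(o),cv2.COLOR_RGB2BGR)); print(proj(T,[.5275,.0812,.066]),proj(C,[.5275,.0812,.066]))
```

```text
[0.43000845 0.22010291 0.13132465] [2.54291871e+00 1.84379758e+00 3.84295795e-04] [-0.32  0.37 -0.34  2.03  0.18  0.77 -1.08]
399 198
317 210
301 185
[[286.8174796  199.20929944]] [[337.98418002 201.71030912]]
```

View pics/r1.png

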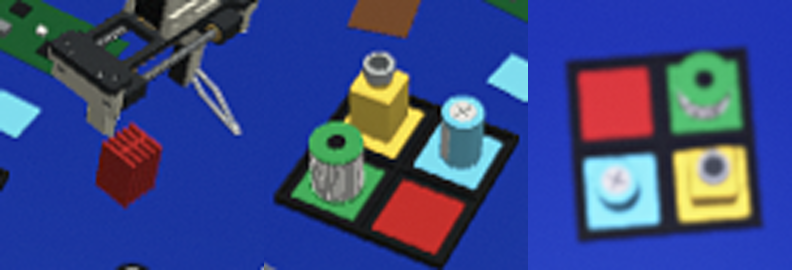

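The capacitor stands within about 2 mm of its pad's centre (top pixel (286.2,200) against (286.8,199.2)). The heat sink sits between the jaws at crop (128,165). Descending on it.

Emit:
move_arm(
  series=[
    [0,0,-1.5,0,0,0],
    [0,0,-2,0,0,0],
    [0,0,-2,0,0,0],
    [0,0,-1.7,0,0,0],
    [0,0,-1.3,0,0,0],
    [0,0,-0.7,0,0,0],
    [0,0,-0.4,0,0,0],
    [0,0,0,0,0,0],
  ],
)

```text
clock: 23.7
position: [0.4296, 0.2206, 0.0349]
ee_rot: [2.543, 1.845, -0.0]
force: [0.1, 0.7, 0.0]
width: 1.002
```

Emit:
move_arm(
  series=[
    [0,0,0,0,0,0],
    [0,0,0,0,0,0],
    [0,0,0,0,0,0],
    [0,0,0,0,0,0],
    [0,0,0,0,0,0],
    [0,0,0,0,0,0],
    [0,0,0,0,0,0],
    [0,0,0,0,0,0],
  ],
  grip=0,
)

```text
clock: 24.5
position: [0.4294, 0.221, 0.0351]
ee_rot: [2.542, 1.846, 0.0]
force: [0.7, 0.3, 0.8]
width: 0.43
```

Emit:
move_arm(
  series=[
    [0,0,1,0,0,0],
    [0,0,2,0,0,0],
    [0,0,3,0,0,0],
    [0.7,-0.5,3,0,0,3],
    [1.5,-1,2,0,0,4],
    [2.5,-1.8,0,0,0,4],
    [2.5,-1.8,0,0,0,4],
    [2.5,-1.8,0,0,0,4],
  ],
)

```text
clock: 25.3
position: [0.5271, 0.1512, 0.146]
ee_rot: [2.199, 2.243, 0.001]
force: [0.3, 1.0, -0.7]
width: 0.433
```

Emit:
move_arm(
  series=[
    [2.5,-1.8,0,0,0,4],
    [2.5,-1.8,0,0,0,0],
    [2,-1.6,0,0,0,0],
    [1,-0.8,0,0,0,0],
    [0.5,-0.35,0,0,0,0],
    [0,0,0,0,0,0],
    [0,0,0,0,0,0],
  ],
)

```text
clock: 26.0
position: [0.6103, 0.0898, 0.1451]
ee_rot: [-2.121, -2.316, 0.0]
force: [-0.2, 0.1, -1.7]
width: 0.436
```

Emit:
move_arm(
  series=[
    [0,0,-1.5,0,0,0],
    [0,0,-2,0,0,0],
    [0,0,-2,0,0,0],
    [0,0,-2,0,0,0],
    [0,0,-1.3,0,0,0],
    [0,0,-0.7,0,0,0],
    [0,0,0,0,0,0],
    [0,0,0,0,0,0],
  ],
)

```text
clock: 26.8
position: [0.6116, 0.0889, 0.0505]
ee_rot: [2.123, 2.316, 0.001]
force: [0.6, 0.2, -0.7]
width: 0.432
```

Emit:
move_arm(
  series=[
    [0,0,-0.4,0,0,0],
    [0,0,-0.3,0,0,0],
    [0,0,-0.15,0,0,0],
    [0,0,-0.07,0,0,0],
    [0,0,0,0,0,0],
    [0,0,0,0,0,0],
  ],
)

```text
clock: 27.4
position: [0.6113, 0.0884, 0.0411]
ee_rot: [2.123, 2.315, -0.0]
force: [-0.9, -0.9, 4.6]
width: 0.434
```

Contact with the pad is felt. Releasing with a modest opening because of the neighbouring capacitor, then rising and backing off.

Emit:
move_arm(
  series=[
    [0,0,0,0,0,0],
    [0,0,0,0,0,0],
    [0,0,0,0,0,0],
    [0,0,0,0,0,0],
    [0,0,1,0,0,0],
    [0,0,2,0,0,0],
    [0,0,3,0,0,0],
    [0,0,3,0,0,0],
  ],
  grip=0.65,
)

```text
clock: 28.2
position: [0.6111, 0.0886, 0.1323]
ee_rot: [-2.123, -2.315, 0.0]
force: [1.1, 0.2, 0.0]
width: 0.649
```

Emit:
move_arm(
  series=[
    [0,0,4,0,0,0],
    [-1,2,3,0,0,0],
    [-2,4,0,0,0,0],
    [-2,4,0,0,0,0],
    [-2,4,0,0,0,0],
    [-2,4,0,0,0,0],
    [-1,2,0,0,0,0],
    [0,0,0,0,0,0],
  ],
)

```text
clock: 29.0
position: [0.5086, 0.2932, 0.202]
ee_rot: [-2.114, -2.321, -0.003]
force: [-0.1, -0.2, 0.1]
width: 0.652
```

Run:
```python
from h import *
C=img('scene','end_s.png');T=img('top','end_t.png'); s=monitor.observe(); print(s['position'],s['clock'])
o=[]
for d,P in((C,[.573,.043,.05]),(T,[.573,.043,.03])):
    u,v=proj(d,P)[0].astype(int); o.append(cv2.resize(d['color'][v-50:v+50,u-65:u+65],None,fx=3,fy=3,interpolation=cv2.INTER_CUBIC)); print(u,v)
cv2.imwrite('pics/end.png',cv2.cvtColor(np.hstack(o),cv2.COLOR_RGB2BGR))
# silver/yellowless top of blue can: low-saturation bright pixels; colour centroid in both views
for nm,d in(('T',T),('S',C)):
    for P,n in(([.5275,.0812,.066],'cap'),([.5348,-.0025,.09],'bottle cap')):
        e=proj(d,P)[0]; r=9; u0,v0=(e-r).astype(int); w=cv2.cvtColor(d['color'],cv2.COLOR_RGB2HSV)[v0:v0+2*r,u0:u0+2*r]
        m=(w[...,1]<75)&(w[...,2]>60); v,u=np.nonzero(m)
        if len(u): c=[u.mean()+u0,v.mean()+v0]; print(nm,n,len(u),np.round(np.array(c)-e,2),(toplane(d,[c],P[2])[0]-P).round(4))
for nm,x in(('white',[.508,.39,0]),('black',[.57,.29,0])):
    a=[fit(nm,[*toplane(T,[[169,209] if nm=='white' else [211,184]],.03)[0][:2],0],[D])[0][:2].round(4) for D in(T,{**T,'color':cv2.cvtColor(cv2.imread('pics/top0.png'),cv2.COLOR_BGR2RGB)})]; print(nm,'now/start',a)
```

```text
[0.51123922 0.28867305 0.20141704] 29.1
317 210
301 185
T cap 90 [-0.87  0.55] [-0.0015  0.0023  0.    ]
T bottle cap 106 [-0.21  0.04] [-0.0001  0.0005  0.    ]
S cap 61 [0.02 1.03] [0.0033 0.002  0.    ]
S bottle cap 94 [0.01 1.8 ] [ 0.0058  0.0038 -0.    ]
white now/start [array([0.4819, 0.4469]), array([0.5041, 0.4059])]
black now/start [array([0.612 , 0.2702]), array([0.5731, 0.2893])]
```

View pics/end.png

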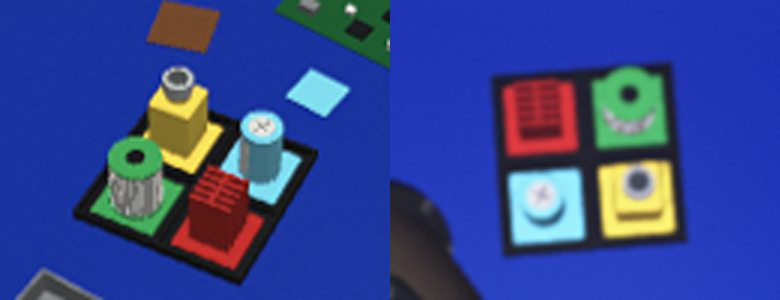

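All four items stand upright and centred on their pads. The arm hides the white spool and black capacitor in the top view, so that top-view fit is meaningless. I'll move the arm aside and compare those two with the first pictures.

Emit:
move_arm(
  series=[
    [0,0,4,0,0,0],
    [-2,-3,3,0,0,0],
    [-2,-4,0,0,0,0],
    [-2,-4,0,0,0,0],
    [-2,-4,0,0,0,0],
    [-1,-4,0,0,0,0],
    [0,-4,0,0,0,0],
    [0,-4,0,0,0,0],
  ],
)

```text
clock: 29.9
position: [0.4208, 0.0154, 0.2715]
ee_rot: [2.125, 2.312, 0.001]
force: [1.4, 0.1, 0.3]
width: 0.651
```

Run:
```python
from h import *
for n,b in(('top',((169,209),(211,184))),('scene',((449,253),(398,252)))):
    d=img(n); a=cv2.cvtColor(cv2.imread(f'pics/{n}0.png'),cv2.COLOR_BGR2RGB)
    for u,v in b: print(n,u,v,np.abs(d['color'][v-14:v+15,u-14:u+15].astype(int)-a[v-14:v+15,u-14:u+15]).max(2).mean())
    if n=='top':
        print('blue',fit('blue',[.5275,.0812,0],[d],z=.006,rad=.03)[0][:2] if 0 else '')
print(monitor.observe()['position'])
```

```text
top 169 209 0.9714625445897741
top 211 184 1.3971462544589774
blue 
scene 449 253 1.164090368608799
scene 398 252 1.6884661117717004
[0.42103294 0.0115702  0.27109701]
```

The look-alikes are unchanged in both views, with differences at noise level. Handing in.

```bash
python3 -c "
from cell import workorder; print(workorder.sign_off())"
```

```text
the job is handed in; nothing more can be done
None
```

The kit is packed and handed in. I set the green spool, yellow bottle, light-blue capacitor and red heat sink upright on their own pads, in that order. It took about 30 s of the 112 s allowed. Each part was lowered until the wrist felt the pad, then released.

- **Placing:** in the top view the spool and bottle are within about 1 mm of their pad centres, and the capacitor is 2–3 mm off its centre. I checked the heat sink by eye in both views, and the arm was at its pad centre to within 1 mm when it let go.
- **Check that disagreed:** a scene-view colour check put the bottle cap about 6–7 mm off and the capacitor top about 4 mm off. I put that down to the cap's visible side pulling the centre away, as the top view and the pictures looked right, but I did not resolve it further.
- **Look-alikes:** the first check of the white spool and black capacitor failed because the arm hid them. With the arm moved aside, both cameras showed them as they were in the first pictures, within image noise.
- **At hand-in:** the gripper was empty at 27 cm height, touching nothing.

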